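# Close the solvent bottle and change over the extraction

### The arm

A 6-joint arm with a two-finger parallel gripper is mounted at the origin on the work surface. World frame = base frame: x ahead of the robot, y to its left, z up, the work surface at z = 0. Lengths are in m, angles in rad, forces in N, time in s.
With the tool pointing down it reaches from about 0.275 to 1 m from the base axis. Payload 8.4 kg.
Tool frame: the origin (TCP) lies on the centre line of the jaws, within the pads' length; the fingertips stand 17 mm ahead of it and the grasp point (between the pads) lies 2 mm behind it (bot.tcp_to_tips is the z of the fingertips in the tool frame, in m); z points along the fingers, y is the line along which they close (so a half turn about z gives the same grasp; the last joint's range is limited). The gripper opens to 85 mm and grips with 20 to 120 N. Pads are 22 mm wide; open, the fingers measure 114 mm over their backs; the gripper's body (76 mm by 85 mm) begins 54 mm behind the grasp point. The pads swing forward as they close: fully open they stand 13 mm farther back than shut.
Start: joints at [-1.132, 0.353, 1.633, -0, 1.155, -0.002], TCP at [0.267, -0.565, 0.248] pointing down, gripper open.
Joint ranges: [-2.63, 2.63], [-0.92, 2.1], [0.06, 2.66], [-1.3, 4.44], [0, 2.69], [-3.02, 3.02]. Speed limits (rad/s): [2.22, 2.22, 2.79, 3.14, 3.14, 3.14].

### API

Orientations are given as a unit quaternion [x, y, z, w].
In Python, from workcell import bot, hand, kinematics, get_obs, vision, hand_in gives the robot as it stands. The module is installed in compiled form; this text tells all that it offers. Calls block until the motion is done:
- bot.reach(position, orientation): joint-space move of the TCP to a pose.
- bot.servo_line(position, ori=None, velocity=0.15): straight line of the TCP; ori=None keeps the orientation; velocity is the mean speed in m/s.
- bot.goto_joints(angles): joint-space move.
- hand.move_gripper(opening, strength=None): finger opening in m; strength is the grip in N (None keeps the last); returns when the fingers have stopped.
- bot.dwell(seconds).
- kinematics.solve_ik(position, orientation): joint angles nearest the present ones, or None.
- get_obs(): the state.
- vision.read_camera(name): name is "side" or "top"; returns a dict with "frame" (420x560x3 uint8, red, green, blue), "intrinsics" (3x3 intrinsics, pixels), "view" (4x4, takes a point from world to camera coordinates). Camera axes: x right, y down, z forward; pixel columns grow to the right and rows downward; lengths in m; the calibration is good to about 2 mm. A picture is of the moment at which its call begins. There is no depth.
A pose or a line that the arm cannot do raises bot.IKError and nothing moves.
- hand_in(): hands the job in; it is judged then, once.
The state is a dict: "time_s": time; "joint_pos": joint angles; "joint_vel": joint speeds; "joint_efforts": joint torques, N m; "position": TCP position; "orientation": TCP orientation; "wrist_force": force on the tool from outside, world axes, zero at the start; "ft_torque": the same for the moment, N m; "gripper_width": finger opening in m; "grip_force": force on a finger pad.
Only numpy, scipy, OpenCV 4.12 (cv2) and the standard library are available. Lean on these libraries where they do the work, as an engineer would, in place of code of your own. Each camera call takes 0.05 s, during which the arm holds its last target. There are 200 camera calls.

### The job

Close the open bottle with the loose blue screw cap: set it on the neck, turn it backward until it drops into the start of the thread, then turn it forward until it is fully home, and let go. Only then change the extraction switch over from blue to green: bring its lever upright to centre off, leave it there for at least a second, then push it all the way to the green side. Leave everything else on the bench where it stands.

Things in the scene. Friction and masses are not known exactly. Their poses are not given: they have to be found in the camera images.
- cap: The loose blue screw cap, 60 mm outer diameter (round, ribbed), 34 mm tall, about 45 g, standing open side down on the bench. Origin: centre of its underside; z up. Inside, four small lugs (equally spaced, hidden from outside, not marked) project inward just above the underside.
- bottle: The open amber glass bottle with a white band, its clear thread bare, fixed in its clamp base (base 110 x 110 x 20 mm, does not move). Bottle body 72 mm diameter up to 100 mm above the bench; neck 41 mm diameter, its mouth tapered, 163 mm above the bench. Origin: centre of the base's underside; z up. The neck has a four-start thread: four identical thread segments, each with an upright stop rib at its end.
- neck_home (a point): Point on the neck's axis, 133.5 mm above the bench: where the centre of the cap's underside lies when the cap is screwed fully home. From the drop, turning forward (clockwise from above) about 1.34 rad draws the cap down 5 mm to here, to a solid stop: the first 0.2 rad about level, then about 4.5 mm per rad; vertical play 1.5 mm, radial play 1.2 mm; it holds itself.
- thread_start (a point): Point on the neck's axis 5 mm above neck_home: where the cap's underside centre lies once dropped into the thread start. The cap gets there when turned backward (anticlockwise from above) by 0 to about 1.6 rad under its own weight or light pressure; a rib then blocks further backward turning.
- thread_top (a point): Point on the neck's axis 11.5 mm above neck_home: where the cap's underside centre lies when just set on the neck, its lugs on top of the thread (2.5 mm higher if they happen to stand on the ribs; now and then it falls straight to thread_start). From here the ribs block turning forward; turning backward leads to a 6.5 mm drop.
- selector: Fixed grey extraction changeover switch, 120 x 90 x 50 mm, with a steel lever on top ending in a black ball. Origin: centre of the underside; its x axis points from the blue end plate to the green end plate, its y axis is parallel to the lever's pivot.
- lever_ball (a point): Centre of the black ball (24 mm diameter) at the lever's end, 75 mm from the pivot.
- lever_pivot (a point): Centre of the lever's pivot, 52 mm above the bench; the lever swings about the selector's y axis through this point. Friction keeps the lever where it is left; about 2 N at the ball moves it.
- changeover_lever (a joint): Lever angle in rad: 0 leaning fully to the blue side, 0.6 upright (centre off), 1.2 leaning fully to the green side.
- tall_bottle: Bystander: clear bottle with a white band and its own blue cap on, 70 mm diameter, 150 mm tall. Origin: centre of its underside.
- short_bottle: Bystander: clear bottle with a white band and its own blue cap on, 70 mm diameter, 115 mm tall. Origin: centre of its underside.
- beaker: Bystander: empty glass beaker, 70 mm diameter, 85 mm tall. Origin: centre of its underside.
- clamp_a: Bystander: black spring clamp with orange jaws lying flat, about 120 x 50 x 22 mm. Origin: centre of its underside. (near the spring)
- clamp_b: Bystander: second black spring clamp, same size. Origin: centre of its underside. (near the spring)
- weight: Bystander: brass cylinder weight, 44 mm diameter, 35 mm tall. Origin: centre of its underside.
- white_cap: Bystander: small white cap, 42 mm diameter, 14 mm tall; does not belong to the open bottle. Origin: centre of its underside.
- glass_slab: Bystander: green glass slab 70 x 50 x 8 mm. Origin: centre of its underside.

How it is judged:
By the outcome, as a careful person would: the job done as asked, in the order asked, and still so for the second after the job is handed in, with the robot touching nothing.
It also fails if it takes over 72 s, if anything falls off the work surface, if the arm or the gripper's body presses on something with over 40 N, if the wrist force passes 120 N, or if a joint passes its speed limit or range.

## Working session

There is one attempt and no reset: what is moved stays moved. The work goes in short steps, each a Python script; the robot and the scene stay as the last script left them, time stands still between calls to the robot, and variables do not carry over. Pictures are saved under pics/ and viewed, at most 10 in all, crops included, and the job is handed in when it is done.

```bash
mkdir -p pics
python3 - <<'E'
from workcell import *
import cv2,numpy as np
for n in("top","side"):
    d=vision.read_camera(n);cv2.imwrite(f"pics/{n}0.png",d["frame"][:,:,::-1]);print(n,d["intrinsics"].tolist(),np.round(d["view"],4).tolist())
o=get_obs();print(o["time_s"],o["orientation"],o["wrist_force"],bot.tcp_to_tips)
E
```

```text
top [[452.55947627232035, 0.0, 282.32043227736784], [0.0, 452.55947627232035, 213.50889826382237], [0.0, 0.0, 1.0]] [[0.0008, -0.9999, -0.0169, 0.0402], [-0.9884, 0.0018, -0.1517, 0.5629], [0.1517, 0.0169, -0.9883, 1.104], [0.0, 0.0, 0.0, 1.0]]
side [[488.7303591421366, 0.0, 273.81778178284173], [0.0, 488.7303591421366, 210.2726202928074], [0.0, 0.0, 1.0]] [[-0.7394, -0.673, -0.0203, 0.418], [-0.378, 0.4398, -0.8147, 0.3137], [0.5572, -0.5947, -0.5795, 1.0004], [0.0, 0.0, 0.0, 1.0]]
0.1 [ 9.75805871e-01  2.18637777e-01 -1.57642984e-04 -6.32626225e-04] [ 0.06057483  0.70357975 -0.65625903] 0.017
```

View pics/top0.png

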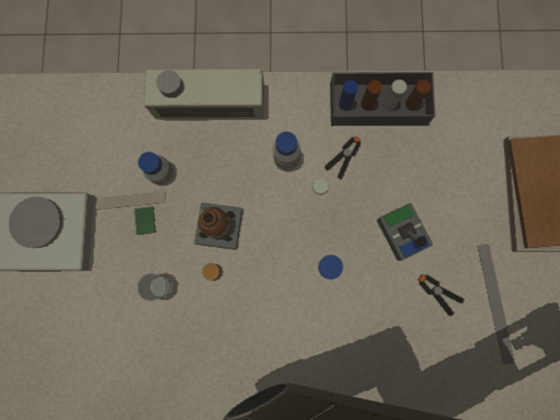

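View pics/side0.png

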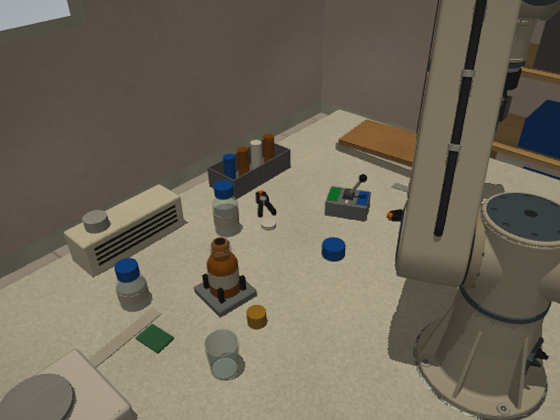

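The top view shows the loose cap at about (331,267), the bottle mouth at (210,217) with its base at (219,226), and the selector at (405,232) with its green plate up-left and its lever ball near (420,240). In the side view the ball is at about (363,178), the cap at (333,249) and the mouth at (221,243).

```bash
cat > h.py <<'E'
from workcell import *
import cv2,numpy as np
def look(n,save=None):
    d=vision.read_camera(n)
    if save: cv2.imwrite(save,d["frame"][:,:,::-1])
    return d
def ray(d,uv):
    R,t=d["view"][:3,:3],d["view"][:3,3]
    return -R.T@t, R.T@np.linalg.solve(d["intrinsics"],[uv[0],uv[1],1.])
def plane(d,uv,z):
    c,r=ray(d,uv); return c+r*(z-c[2])/r[2]
def proj(d,p):
    q=d["intrinsics"]@(d["view"][:3,:3]@np.asarray(p)+d["view"][:3,3]); return q[:2]/q[2]
def tri(d1,u1,d2,u2):
    A=[];b=[]
    (c1,r1),(c2,r2)=ray(d1,u1),ray(d2,u2)
    s=np.linalg.lstsq(np.c_[r1,-r2],c2-c1,rcond=None)[0]
    p,q=c1+s[0]*r1,c2+s[1]*r2
    return (p+q)/2,np.linalg.norm(p-q)
def blob(d,lo,hi,box,near=None):
    x0,y0,x1,y1=box
    m=cv2.inRange(cv2.cvtColor(d["frame"],cv2.COLOR_RGB2HSV),np.array(lo),np.array(hi))
    k=np.zeros_like(m);k[y0:y1,x0:x1]=m[y0:y1,x0:x1]
    c=max(cv2.findContours(k,cv2.RETR_EXTERNAL,cv2.CHAIN_APPROX_NONE)[0],key=cv2.contourArea)
    return c
def cen(c):
    M=cv2.moments(c);return np.array([M["m10"],M["m01"]])/M["m00"]
def down(yaw):  # tool z down; yaw = world angle of tool x
    return np.array([np.cos(yaw/2),np.sin(yaw/2),0,0])
E
python3 - <<'E'
from h import *
t=look("top");s=look("side")
B=((100,120,40),(130,255,255));G=((50,90,30),(90,255,255))
c=blob(t,*B,(310,245,355,290));print("cap",cen(c),cv2.minEnclosingCircle(c),plane(t,cen(c),.028))
c=blob(s,*B,(315,230,350,265));print("cap side",cv2.boundingRect(c),plane(s,cen(c),.02))
g=cen(blob(t,*G,(375,195,440,265)));b=cen(blob(t,*B,(375,195,440,270)))
print("plates",g,b,plane(t,g,.05),plane(t,b,.05))
def up(d,box,f,n):
    x0,y0,x1,y1=box;im=cv2.resize(d["frame"][y0:y1,x0:x1,::-1],None,fx=f,fy=f,interpolation=cv2.INTER_CUBIC);return cv2.convertScaleAbs(im,alpha=1.6)
r=[up(t,(370,195,440,265),5,0),up(t,(185,190,255,260),5,0)]
q=[up(s,(315,165,385,235),5,0),up(s,(190,235,260,305),5,0)]
cv2.imwrite("pics/crops.png",cv2.resize(np.vstack([np.hstack(r),np.hstack(q)]),(600,600)))
E
```

```text
cap [330.41826484 266.54292237] ((330.29998779296875, 266.70001220703125), 11.321776390075684) [ 0.42984302 -0.08113428  0.028     ]
cap side (322, 237, 23, 24) [ 0.42796716 -0.08007747  0.02      ]
plates [398.45692884 215.42696629] [409.34178744 248.68115942] [ 0.55646589 -0.25146503  0.05      ] [ 0.47308834 -0.27516289  0.05      ]
```

View pics/crops.png

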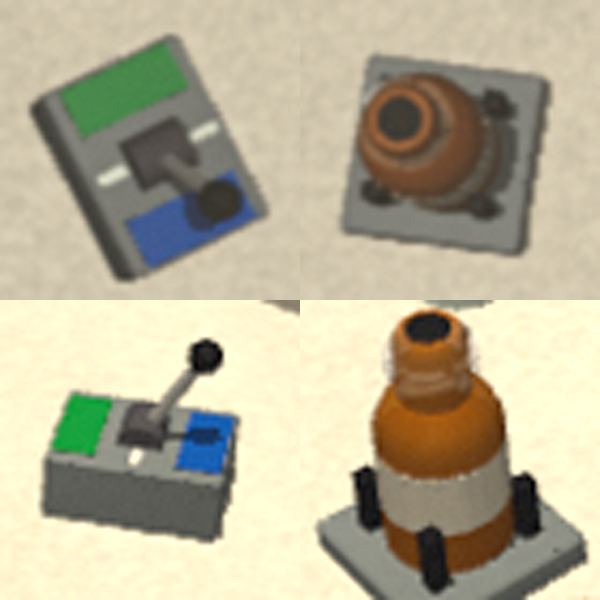

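Crops (4.29x): the top view shows the mouth at (208.3,217.5), the ball at (421.6,241.7), and white ticks on the pivot axis at (396.4,237) and (417.8,225.6). The side view shows the mouth at (219.9,241.5) and the ball at (363.1,177.8), with the lever leaning fully to blue.

Run:
```python
from h import *
t=look("top");s=look("side")
np.set_printoptions(precision=4,suppress=True)
print("mouth",tri(t,(208.3,217.5),s,(219.9,241.5)),plane(t,(208.3,217.5),.163),plane(s,(219.9,241.5),.163))
P=[plane(t,u,.02) for u in[(201.8,203.3),(242.9,208),(237.5,248.8),(195.5,243.7)]];print("base",np.mean(P,0))
# neck centre from mouth: pixel colour fit, dark hole
m=cv2.inRange(cv2.cvtColor(t["frame"],cv2.COLOR_RGB2GRAY),0,55);m[:210]=0;m[225:]=0;m[:,:200]=0;m[:,218:]=0
v,u=np.nonzero(m);print("hole",u.mean(),v.mean(),len(u),plane(t,(u.mean(),v.mean()),.163))
print("ball",tri(t,(421.6,241.7),s,(363.1,177.8)))
a,b=plane(t,(396.4,237),.05),plane(t,(417.8,225.6),.05);print("ticks",a,b,(a+b)/2)
for n,y in(("a",0),):pass
o=get_obs();print(o["time_s"])
for p in([.429,-.081,.05],[.55,.17,.2]):
  for k in range(-6,7):
    q=kinematics.solve_ik(np.array(p),down(k*.4)); print(k*.4,None if q is None else np.round(q,2))
```

```text
mouth (array([0.5354, 0.2058, 0.1629]), np.float64(0.0006239013741753881)) [0.5357 0.206  0.163 ] [0.535  0.2057 0.163 ]
base [0.5346 0.2028 0.02  ]
hole 209.47857142857143 217.67857142857142 140 [0.5352 0.2033 0.163 ]
ball (array([ 0.4842, -0.2867,  0.1176]), np.float64(0.00033595718618313484))
ticks [ 0.5022 -0.2443  0.05  ] [ 0.5307 -0.2986  0.05  ] [ 0.5164 -0.2714  0.05  ]
0.3
-2.4000000000000004 [-0.19  0.38  2.17 -0.    0.58 -2.5 ]
-2.0 [-0.19  0.38  2.17 -0.    0.58 -2.9 ]
-1.6 [-0.19  0.38  2.17 -0.    0.58  2.98]
-1.2000000000000002 [-0.19  0.38  2.17 -0.    0.58  2.58]
-0.8 [-0.19  0.38  2.17 -0.    0.58  2.18]
-0.4 [-0.19  0.38  2.17 -0.    0.58  1.78]
0.0 [-0.19  0.38  2.17 -0.    0.58  1.38]
0.4 [-0.19  0.38  2.17 -0.    0.58  0.98]
0.8 [-0.19  0.38  2.17 -0.    0.58  0.58]
1.2000000000000002 [-0.19  0.38  2.17 -0.    0.58  0.18]
1.6 [-0.19  0.38  2.17 -0.    0.58 -0.22]
2.0 [-0.19  0.38  2.17 -0.    0.58 -0.62]
2.4000000000000004 [-0.19  0.38  2.17 -0.    0.58 -1.02]
-2.4000000000000004 [ 0.3   0.33  1.79 -0.    1.03 -2.02]
-2.0 [ 0.3   0.33  1.79 -0.    1.03 -2.42]
-1.6 [ 0.3   0.33  1.79 -0.    1.03 -2.82]
-1.2000000000000002 None
-0.8 [ 0.3   0.33  1.79 -0.    1.03  2.67]
-0.4 [ 0.3   0.33  1.79 -0.    1.03  2.27]
0.0 [ 0.3   0.33  1.79 -0.    1.03  1.87]
0.4 [ 0.3   0.33  1.79 -0.    1.03  1.47]
0.8 [ 0.3   0.33  1.79 -0.    1.03  1.07]
1.2000000000000002 [ 0.3   0.33  1.79 -0.    1.03  0.67]
1.6 [ 0.3   0.33  1.79 -0.    1.03  0.27]
2.0 [ 0.3   0.33  1.79 -0.    1.03 -0.13]
2.4000000000000004 [ 0.3   0.33  1.79 -0.    1.03 -0.53]
```

Run:
```python
from h import *
np.set_printoptions(precision=4,suppress=True)
c=np.array([.429,-.0805,0])
bot.reach(c+[0,0,.23],down(0.))
bot.servo_line(c+[0,0,.05],velocity=.2)
bot.servo_line(c+[0,0,.026],velocity=.08)
hand.move_gripper(.056,20);o=get_obs();print(o["time_s"],o["gripper_width"],o["grip_force"],o["wrist_force"])
hand.move_gripper(.08)
q=np.array(get_obs()["joint_pos"]);q[5]-=1.6;bot.goto_joints(q)
hand.move_gripper(.056,20);o=get_obs();print(o["time_s"],o["gripper_width"],o["grip_force"],o["wrist_force"])
hand.move_gripper(.056,60);bot.dwell(.2)
bot.servo_line(c+[0,0,.20],velocity=.2)
o=get_obs();print(o["time_s"],o["gripper_width"],o["grip_force"],o["wrist_force"],o["ft_torque"],o["position"])
b=np.array([.535,.2045,0])
bot.reach(b+[0,0,.20],down(1.6))
o=get_obs();print(o["time_s"],o["position"],o["wrist_force"],np.array(o["joint_pos"]))
s=look("side","pics/s1.png");t=look("top","pics/t1.png")
a=cv2.resize(s["frame"][180:320,150:290,::-1],(400,400));d=cv2.resize(t["frame"][150:290,140:280,::-1],(400,400))
cv2.imwrite("pics/c1.png",np.hstack([a,d]))
```

```text
4.0083 0.05962730426188721 20.50771186237398 [-1.2685 -0.0003  4.35  ]
6.0833 0.05920745995233476 20.829655586276203 [-0.4166 -0.3638  5.0044]
7.5167 0.058620712993309405 64.16714933468029 [-0.4379 -0.1869 -0.7683] [-0.0022 -0.025  -0.0246] [ 0.4283 -0.0804  0.1991]
8.6833 [0.5346 0.2034 0.1995] [ 0.37   -0.0133 -0.3703] [ 0.3612  0.324   1.7945 -0.0005  1.0244  0.3325]
```

View pics/c1.png

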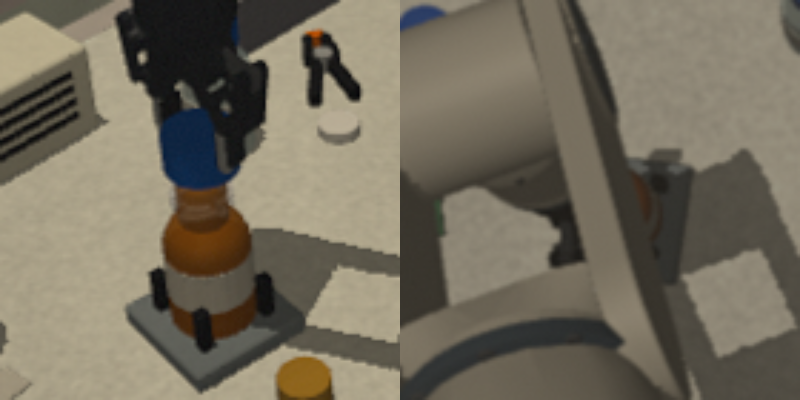

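The cap is held upright above the neck, and in the side crop its axis lines up with the neck at x≈201. Next I lower it under force watch.

Run:
```python
from h import *
np.set_printoptions(precision=4,suppress=True)
b=np.array([.535,.2045,0]);bot.dwell(.2)
f0=np.array(get_obs()["wrist_force"])
for z in [.190,.185,.180,.177,.175,.173,.171,.170,.169]:
    bot.servo_line(b+[0,0,z],velocity=.03);o=get_obs();f=np.array(o["wrist_force"])-f0
    print(z,o["time_s"],o["position"],f,np.array(o["ft_torque"]))
    if f[2]>6 or np.hypot(*f[:2])>10:break
s=look("side","pics/s2.png")
cv2.imwrite("pics/c2.png",cv2.resize(s["frame"][180:320,150:290,::-1],(500,500)))
```

```text
0.19 9.4667 [0.5349 0.2045 0.1897] [ 0.9587 -0.6679 -0.6498] [-0.024   0.0025  0.0201]
0.185 9.7833 [0.5349 0.2045 0.1848] [ 1.2095 -0.7171  0.0614] [-0.0534 -0.0022  0.0738]
0.18 10.1 [0.5348 0.2044 0.1797] [ 1.2002 -0.7413  0.9006] [-0.0127 -0.0118  0.0327]
0.177 10.35 [0.5351 0.2048 0.1769] [ 0.9123  1.3754 -1.2713] [ 0.38   -0.1644 -0.0285]
0.175 10.6 [0.5354 0.2049 0.175 ] [ 3.6031  2.9719 -2.5077] [ 0.7934 -0.5147  0.0205]
0.173 10.85 [0.5356 0.2049 0.1732] [ 3.922   4.4125 -0.3   ] [ 0.8278 -0.5841 -0.023 ]
0.171 11.1 [0.5355 0.2049 0.1711] [ 3.0879  5.0327 -1.6431] [ 0.9863 -0.5686 -0.0917]
0.17 11.35 [0.5355 0.2049 0.1702] [3.4143 4.2597 1.083 ] [ 0.9482 -0.5874 -0.0249]
0.169 11.6 [0.5355 0.205  0.1692] [ 4.3861  3.8897 -0.2933] [ 0.9674 -0.5877 -0.0755]
```

View pics/c2.png

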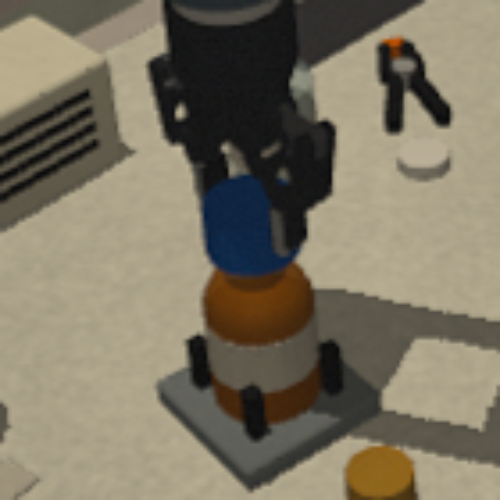

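The cap is on the neck and a side force points to +x+y, so I shift the centre that way and keep lowering.

Run:
```python
from h import *
np.set_printoptions(precision=3,suppress=True)
f0=np.array([.4,0,-.6])
b=np.array([.5362,.2057,0])
for z in [.169,.168,.167,.166,.165,.164,.163]:
    bot.servo_line(b+[0,0,z],velocity=.03);bot.dwell(.1);o=get_obs();f=np.array(o["wrist_force"])-f0
    print(z,o["time_s"],o["position"],f,np.array(o["ft_torque"]))
    if f[2]>6:break
```

```text
0.169 12.0 [0.536 0.205 0.169] [0.211 0.803 0.296] [ 0.111  0.054 -0.093]
0.168 12.35 [0.536 0.206 0.168] [-1.012 -1.188 -0.844] [ 0.022 -0.005  0.052]
0.167 12.7 [0.536 0.206 0.167] [-0.016  0.296 -0.363] [-0.05  -0.03  -0.002]
0.166 13.05 [0.536 0.206 0.166] [-0.215  0.09  -0.848] [-0.056 -0.016 -0.012]
0.165 13.4 [0.536 0.206 0.165] [ 0.126 -0.16  -0.165] [ 0.022 -0.075 -0.024]
0.164 13.75 [0.536 0.206 0.165] [-2.872 -0.856  7.326] [-0.112  0.309  0.038]
```

Run:
```python
from h import *
np.set_printoptions(precision=3,suppress=True)
b=np.array([.5362,.2057,0]);z=.1645;yaw=1.6
for i in range(18):
    yaw+=.1
    bot.reach(b+[0,0,z],down(yaw));o=get_obs();f=np.array(o["wrist_force"])-[.4,0,-.6];tz=o["ft_torque"][2]
    print(round(yaw,2),z,round(o["time_s"],2),o["position"],f,round(tz,3),round(o["joint_pos"][5],3))
    if abs(tz)>.5:break
    if f[2]<1:z-=.0007
    elif f[2]>6:z+=.0005
```

```text
1.7 0.1645 14.0 [0.536 0.207 0.165] [-1.559  4.779  4.483] -0.587 0.235
```

The backward turn is blocked after about 0.1 rad with the cap at thread_start height, so it fell straight into the start. I confirm this with one settled reading and then turn forward.

Run:
```python
from h import *
np.set_printoptions(precision=3,suppress=True)
bot.dwell(.2);o=get_obs();print("settled",o["position"],o["wrist_force"],o["ft_torque"])
b=np.array([.5362,.2057,0]);z=.1645;yaw=1.65;adj=0
for i in range(17):
    yaw-=.1;d=1.65-yaw
    zz=z-max(0,min(d,1.34)-.2)*.0045+adj
    bot.reach(b+[0,0,zz],down(yaw));bot.dwell(.1);o=get_obs();f=np.array(o["wrist_force"])-[.4,0,-.6];tz=o["ft_torque"][2]
    print(round(d,2),round(zz,4),round(o["time_s"],2),o["position"],f,round(tz,3),round(o["joint_pos"][5],3))
    if abs(tz)>(1. if d>1 else .7) or abs(f[2])>25:break
    if f[2]<-4:adj-=.0004
    elif f[2]>6:adj+=.0004
```

```text
settled [0.536 0.207 0.165] [-2.314  5.179  3.356] [ 0.791  0.329 -0.653]
0.1 0.1645 14.57 [0.537 0.206 0.165] [-0.033  1.899  5.31 ] -0.016 0.381
0.2 0.1645 14.92 [0.536 0.206 0.165] [-0.762  2.16   6.089] -0.034 0.48
0.3 0.1645 15.27 [0.536 0.206 0.164] [-1.624  1.972  4.069] -0.074 0.58
0.4 0.164 15.62 [0.536 0.206 0.164] [-0.14   2.59   1.711] -0.099 0.681
0.5 0.1636 15.97 [0.536 0.206 0.164] [-0.299  2.216  2.103] -0.03 0.781
0.6 0.1631 16.32 [0.536 0.206 0.163] [0.631 3.507 1.967] -0.051 0.881
0.7 0.1627 16.67 [0.536 0.206 0.163] [0.562 2.232 0.888] -0.069 0.981
0.8 0.1622 17.02 [0.536 0.206 0.162] [1.035 1.982 2.097] -0.038 1.081
0.9 0.1618 17.37 [0.536 0.206 0.162] [1.606 1.652 1.783] 0.003 1.181
1.0 0.1613 17.72 [0.536 0.206 0.161] [0.249 1.841 0.954] -0.053 1.281
1.1 0.1609 18.07 [0.536 0.206 0.161] [0.849 2.102 2.688] -0.024 1.381
1.2 0.1604 18.42 [0.536 0.206 0.16 ] [0.656 0.19  1.957] -0.058 1.481
1.3 0.16 18.77 [0.536 0.206 0.16 ] [-0.601  1.171  2.661] 0.022 1.581
1.4 0.1598 19.12 [0.537 0.206 0.16 ] [2.028 5.287 1.965] 0.378 1.68
1.5 0.1598 19.47 [0.534 0.206 0.16 ] [-5.722  3.983  8.574] 0.692 1.78
1.6 0.1602 19.82 [0.534 0.206 0.16 ] [-5.782  6.836  5.673] 0.716 1.88
1.7 0.1602 20.17 [0.535 0.206 0.16 ] [-4.947  6.011  4.198] 0.735 1.98
```

The cap met a solid stop at 1.37 rad with about 0.7 N m of torque, at home height. I release it, retreat, and then check the cap and the lever.

Run:
```python
from h import *
np.set_printoptions(precision=4,suppress=True)
hand.move_gripper(.085)
p=np.array(get_obs()["position"]);bot.servo_line(p+[0,0,.09],velocity=.2)
bot.reach(np.array([.40,0.,.30]),down(0.4636))
o=get_obs();print(o["time_s"],o["wrist_force"])
t=look("top","pics/t3.png");s=look("side","pics/s3.png")
def up(d,x,y):return cv2.convertScaleAbs(cv2.resize(d["frame"][y:y+60,x:x+60,::-1],(300,300),interpolation=cv2.INTER_CUBIC),alpha=1.6)
cv2.imwrite("pics/c3.png",np.vstack([np.hstack([up(t,375,200),up(t,185,190)]),np.hstack([up(s,318,165),up(s,195,225)])]))
```

```text
22.15 [-0.3925  0.4099 -0.3372]
```

View pics/c3.png

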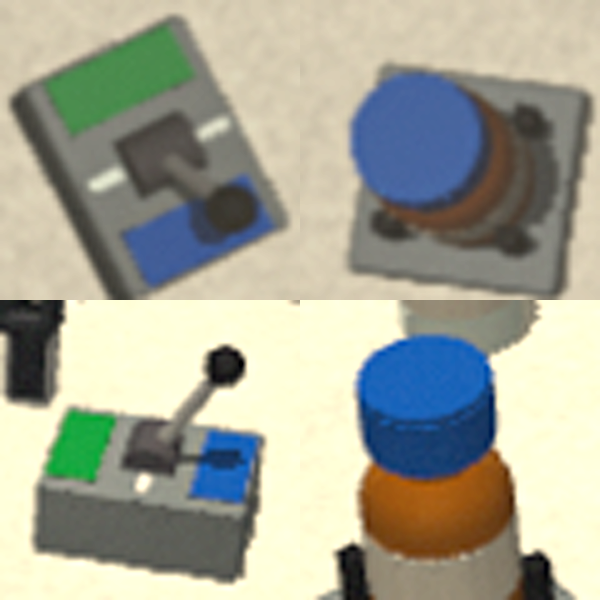

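The cap sits level and fully down on the neck, with its centre at top-view pixel (208.6,217.6). The lever is untouched, with the ball at (421.6,242) top and (363,178.2) side. The plate centres in the top view are green (398.9,216.1) and blue (414.8,246.3).

Run:
```python
from h import *
np.set_printoptions(precision=4,suppress=True)
t=look("top");s=look("side")
print("cap",plane(t,(208.6,217.6),.1675))
for n,d,g,b in(("t",t,(398.9,216.1),(414.75,246.3)),("s",s,(334.3,193.7),(363.3,198))):
    G,B=plane(d,g,.051),plane(d,b,.051);v=G-B;print(n,G,B,(G+B)/2,np.linalg.norm(v),np.arctan2(v[1],v[0]))
p,e=tri(t,(421.6,242),s,(363,178.2));print("ball",p,e)
```

```text
cap [0.5348 0.2045 0.1675]
t [ 0.5546 -0.2523  0.051 ] [ 0.4789 -0.2885  0.051 ] [ 0.5168 -0.2704  0.051 ] 0.08392441485192088 0.44626434165037526
s [ 0.5544 -0.2525  0.051 ] [ 0.4778 -0.2886  0.051 ] [ 0.5161 -0.2705  0.051 ] 0.08472418864567231 0.43970020519450453
ball [ 0.4839 -0.2868  0.1163] 0.0005066268784828851
```

```bash
cat >> h.py <<'E'
PIV=np.array([.5168,-.2701,.052]);A=.443;X=np.array([np.cos(A),np.sin(A),0])
def ballp(al): return PIV+.075*(np.sin(al)*X+np.array([0,0,np.cos(al)]))
def arc(a0,a1,n=6,off=0):
    for a in np.linspace(a0,a1,n+1)[1:]:
        bot.servo_line(ballp(a)+off-np.array([0,0,.002]),velocity=.06);o=get_obs()
        print(round(a,3),round(o["time_s"],2),np.round(o["position"],4),np.round(o["wrist_force"],2))
        if np.linalg.norm(o["wrist_force"])>20:break
def crop(n,x,y,w=60):
    d=look(n);return d,cv2.convertScaleAbs(cv2.resize(d["frame"][y:y+w,x:x+w,::-1],(400,400),interpolation=cv2.INTER_CUBIC),alpha=1.6)
E
python3 - <<'E'
from h import *
B=np.array([.4843,-.2865,.1150])
hand.move_gripper(.06,20)
bot.reach(B+[0,0,.11],down(A))
bot.servo_line(B+[0,0,.03],velocity=.2);bot.servo_line(B-[0,0,.002],velocity=.08)
hand.move_gripper(.02,20);o=get_obs();print("grip",o["time_s"],o["gripper_width"],o["grip_force"],o["wrist_force"])
arc(-.55,0.)
hand.move_gripper(.05);o=get_obs();print(o["time_s"],o["wrist_force"])
s,a=crop("side",310,150,80);t,b=crop("top",370,190,80)
cv2.imwrite("pics/c4.png",np.hstack([a,b]))
E
```

```text
grip 25.425 0.022245970294915058 19.50596183538437 [-1.86190111  1.37656736  4.07140539]
-0.458 25.68 [ 0.4881 -0.2845  0.1172] [ 5.41 -1.36 -6.19]
-0.367 25.94 [ 0.4934 -0.2819  0.1201] [ 4.13 -2.65 -6.01]
-0.275 26.21 [ 0.499  -0.2793  0.1223] [ 3.56 -4.4  -4.28]
-0.183 26.48 [ 0.5048 -0.2765  0.124 ] [ 2.62 -4.09 -3.08]
-0.092 26.74 [ 0.5109 -0.2735  0.125 ] [ 3.52 -3.91 -2.71]
0.0 27.01 [ 0.5171 -0.2706  0.1253] [ 2.51 -4.37 -1.34]
27.3917 [ 0.1476311  -0.20740419  0.12577097]
```

View pics/c4.png

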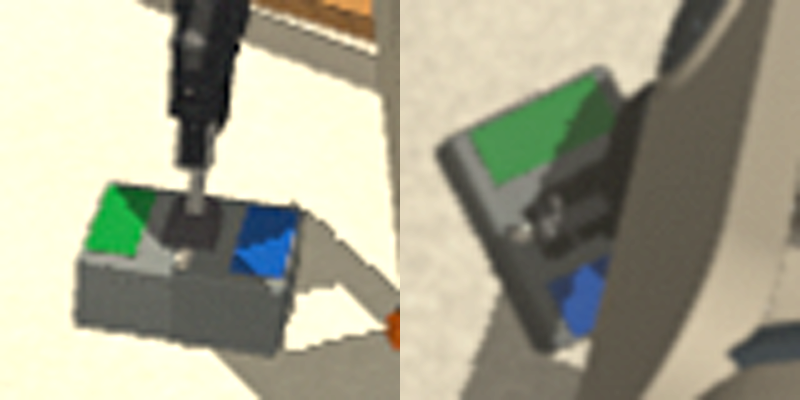

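The fingers hide the ball, and the stem in the side view looks close to upright (crop x 194 to 200). I lift clear and measure the ball.

Run:
```python
from h import *
p=np.array(get_obs()["position"]);bot.servo_line(p+[0,0,.09],velocity=.15);bot.dwell(.3)
s,a=crop("side",310,130,80)
for al in(-.1,0,.1):print(al,(proj(s,ballp(al))-[310,130])*5)
print("piv",(proj(s,PIV)-[310,130])*5,get_obs()["time_s"])
cv2.imwrite("pics/c5.png",a)
```

```text
-0.1 [214.45052839 219.1018724 ]
0 [201.24051141 216.7425433 ]
0.1 [187.97266127 215.53086845]
piv [192.15365043 327.63398697] 28.5917
```

View pics/c5.png

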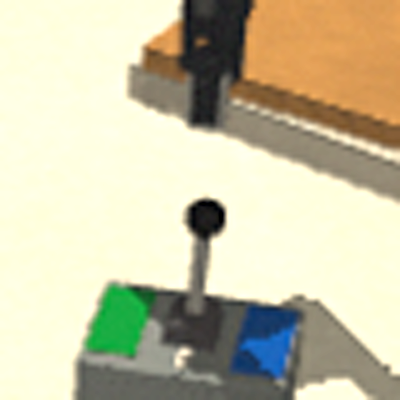

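The ball is at crop (206,217), against (201,217) projected for upright, so the lever is about 0.035 rad short on the blue side. I check for bias using the initial blue-end reading.

Run:
```python
from h import *
s=look("side");t=look("top")
for al in(-.6,-.55,-.5):print(al,proj(t,ballp(al)),proj(s,ballp(al)))
print("measured (421.6,242) (363,178.2)")
h=cv2.cvtColor(s["frame"],cv2.COLOR_RGB2GRAY)[162:182,340:362]
m=(h<60);v,u=np.nonzero(m);print("ball now",u.mean()+340,v.mean()+162,m.sum())
for n in("side",):
    d=cv2.imread("pics/s3.png");h=cv2.cvtColor(d,cv2.COLOR_BGR2GRAY)[166:186,354:372];v,u=np.nonzero(h<60);print("ball0",u.mean()+354,v.mean()+166,len(u))
print(proj(s,ballp(0)))
```

```text
-0.6 [421.97390712 244.30415537] [364.92982192 179.37667748]
-0.55 [421.58913181 243.015901  ] [363.86957708 178.60446926]
-0.5 [421.16378736 241.69216936] [362.76889121 177.8756254 ]
measured (421.6,242) (363,178.2)
ball now 350.79545454545456 173.25 44
ball0 362.59574468085106 177.7659574468085 47
[350.24810228 173.34850866]
```

Run:
```python
from h import *
def ballnow():
    s=look("side");h=cv2.cvtColor(s["frame"],cv2.COLOR_RGB2GRAY)[162:182,325:372];v,u=np.nonzero(h<60);return u.mean()+325,v.mean()+162,len(u)
p=np.array(get_obs()["position"])-[0,0,.09]
bot.servo_line(p,velocity=.15);hand.move_gripper(.02,20)
p=p+.003*X;bot.servo_line(p,velocity=.03);bot.dwell(.1);print(get_obs()["position"],get_obs()["wrist_force"])
hand.move_gripper(.05)
bot.servo_line(p+[0,0,.08],velocity=.15);bot.dwell(1.6);print(ballnow(),get_obs()["time_s"])
bot.servo_line(p,velocity=.15);hand.move_gripper(.02,20)
off=p-(ballp(0)-[0,0,.002])
arc(0,.68,8,off)
hand.move_gripper(.05);bot.dwell(.1)
q=np.array(get_obs()["position"]);bot.servo_line(q+[0,0,.10],velocity=.15);bot.dwell(.2)
s=look("side")
for a in(.5,.55,.6):print(a,proj(s,ballp(a)))
print(ballnow(),get_obs()["time_s"])
s,a=crop("side",300,130,80);cv2.imwrite("pics/c6.png",a)
```

```text
[ 0.52028532 -0.26925596  0.12584205] [ 0.82992844 -0.93220565  6.28198948]
(np.float64(349.5777777777778), np.float64(173.2), 45) 32.8667
0.085 34.17 [ 0.5263 -0.2664  0.1255] [ 1.99 -1.85  6.3 ]
0.17 34.42 [ 0.5318 -0.2637  0.1242] [ 3.97 -2.71  4.52]
0.255 34.68 [ 0.5372 -0.2611  0.1226] [ 4.72 -3.75  3.4 ]
0.34 34.94 [ 0.5426 -0.2584  0.1205] [ 3.82 -4.05  2.38]
0.425 35.2 [ 0.5479 -0.2559  0.118 ] [ 3.58 -4.49  0.98]
0.51 35.46 [ 0.553  -0.2535  0.1151] [ 4.19 -5.19  0.02]
0.595 35.72 [ 0.5579 -0.2512  0.1118] [ 3.61 -4.8   0.51]
0.68 35.98 [ 0.5622 -0.2491  0.1081] [ 2.64 -4.83  1.76]
0.5 [337.43402087 174.42375811]
0.55 [336.2707879  174.83603886]
0.6 [335.14172273 175.29983473]
(np.float64(334.8837209302326), np.float64(175.11627906976744), 43) 37.575
```

View pics/c6.png

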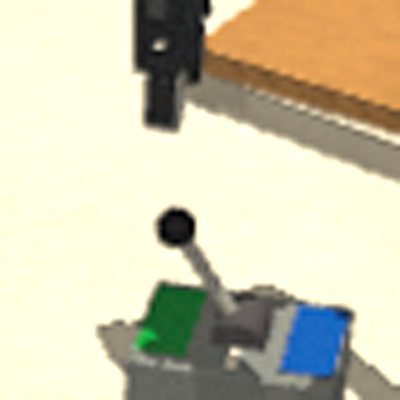

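The lever leans to green with the ball at (334.9,175.1), matching 0.60 to 0.61 rad past upright. To be sure it is at the stop, I push gently with closed fingers until the force rises.

Run:
```python
from h import *
b=ballp(.6)
hand.move_gripper(0.0,20)
z=np.array([0,0,.011])
bot.servo_line(b-.05*X+[0,0,.09],velocity=.2);bot.servo_line(b-.05*X+z,velocity=.15);bot.dwell(.2)
f0=np.array(get_obs()["wrist_force"])@X
bot.servo_line(b-.028*X+z,velocity=.08)
for k in range(12):
    d=-.027+k*.001
    bot.servo_line(b+d*X+z,velocity=.03);bot.dwell(.08);o=get_obs();f=np.array(o["wrist_force"])@X-f0
    print(round(d,4),round(f,2),round(o["time_s"],2))
    if f<-8:break
bot.servo_line(b-.05*X+z,velocity=.15);bot.servo_line(b-.05*X+[0,0,.12],velocity=.2)
s=look("side");h=cv2.cvtColor(s["frame"],cv2.COLOR_RGB2GRAY)[166:182,326:344];v,u=np.nonzero(h<60);print(u.mean()+326,v.mean()+166,len(u),get_obs()["time_s"])
```

```text
-0.027 0.06 40.23
-0.026 -0.22 40.57
-0.025 0.12 40.9
-0.024 -1.41 41.23
-0.023 -1.04 41.57
-0.022 0.24 41.9
-0.021 -2.62 42.23
-0.02 -6.86 42.57
-0.019 -12.68 42.9
334.8837209302326 175.11627906976744 43 44.0
```

```bash
python3 -c "
from workcell import *
print(hand_in())"
```

```text
the job is handed in; nothing more can be done
None
```

I screwed the cap fully home and released it. Then I set the lever at centre off for over a second and pushed it to the green stop; the job was handed in at about 44 s with the robot clear (no score was returned).

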